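Drain the dosing canister and hold its bayonet lid at the vent position

ROBOT

A 6-joint arm with a two-finger parallel gripper is mounted at the origin on the work surface. World frame = base frame: x ahead of the robot, y to its left, z up, the work surface at z = 0. Lengths are in m, angles in rad, forces in N, time in s.
With the tool pointing down it reaches from about 0.3 to 0.85 m from the base axis. Payload 4.2 kg.
Tool frame: the origin (TCP) lies midway between the tips of the shut fingers; the grasp point (between the pads) lies manip.hold_point_z behind it (manip.hold_point_z is the distance from the TCP to the grasp point, in m); z points along the fingers, y is the direction in which the jaws open and shut (so a half turn about z gives the same grasp; the last joint's range is limited). The gripper opens to 91 mm and grips with 3 to 60 N. Pads are 32 mm wide; open, the fingers measure 118 mm over their backs; the gripper's body (76 mm by 178 mm) begins 60 mm behind the grasp point.
Start: joints at [-1.343, 0.32, 1.565, -0, 1.257, -0.02], TCP at [0.141, -0.557, 0.214] pointing down, gripper open.
Joint ranges: [-3.11, 3.11], [-0.84, 2.01], [0.21, 2.61], [-1.34, 4.49], [0.05, 2.63], [-2.56, 2.56]. Speed limits (rad/s): [2.57, 2.57, 3.14, 3.14, 3.14, 3.14].

INTERFACE

Orientations are given as a unit quaternion [w, x, y, z].
In Python, from rig import manip gives the robot as it stands.
- The arm moves only by the tool drive_tool, never from a script. Its argument "rows" is a list of rows, each a list of 3 entries, a list of its own where there are three numbers: the shift along the tool's x, y, z in mm, then the turn, a rotation vector about the tool's x, y, z in rad, then the opening, from 0 (shut) to 1 (fully open). In form: [[[dx, dy, dz], [wx, wy, wz], hand], ...]. A call has 1 to 5 rows; each row is the pose to reach, as a shift and turn from the pose commanded when the call began, along the tool's axes at that moment; what a row does not reach only later rows make up. A row lasts 1/10 s, in which the tool goes at most 50 mm and 8.59 degrees, less where a joint would pass 70% of its speed; a pose out of reach is approached as far as the arm can. A call with a gripper value outside its range is refused whole. The fingers move at their own pace and stop on an object; "grip_force" is the grip in N (left out, the last holds). Time passes only in rows, so rows that repeat a pose let the fingers close. It gives the time, the measured TCP pose, the force and the opening at its end, in the units of the state.
- manip.read_state(): the state, without advancing time (a new reading comes with each control period).
- manip.read_camera(name): name is "side" or "top"; returns (picture, depth): 400x640x3 uint8, red, green, blue; 400x640 float32, m along the optical axis (not along the pixel's ray), 0 where there is no reading.
- manip.get_calibration(name): a dict with "fx", "fy", "cx", "cy" (pixels), "camera_from_world" (4x4, takes a point from world to camera coordinates). Camera axes: x right, y down, z forward; pixel columns grow to the right and rows downward; lengths in m; the calibration is good to about 2 mm. A picture is of the moment at which its call begins. get_calibration takes no time and is no camera call.
- manip.hand_in(): hands the job in, once; it reports no verdict.
Trained networks look in the newest picture that a camera, given by its name, has taken for a name from the list of things; names that differ only in an ending like _2 or _b are one class to them, and where a whole thing is asked for, a point or a joint stands for the part that bears it (a point fixed in the world has none). Each returns a list of dicts, best first, with "confidence" (0 to 1); they miss things now and then, are a little off and sometimes report something else, mostly with a low value. They report only what shows in the picture. A call takes as long as a camera call. They do not tell look-alikes from the thing itself.
- manip.find_in(camera, query): "uv" ([column, row] in pixels, amid what is visible of it).
- manip.cut_out(camera, query): "pixels" (400x640 bool, what is visible of it) and "uv" ([column, row] in pixels, amid what is visible of it).
- manip.pinpoint(camera, query): "uv" ([column, row] in pixels: a listed point, or the origin of a listed thing).
The state is a dict: "time_s": time; "joint_pos": joint angles; "qd": joint speeds; "joint_efforts": joint torques, N m; "tcp_pos": TCP position; "ee_rot": TCP orientation; "ft_force": force on the tool from outside, world axes, zero at the start; "moment": the same for the moment, N m; "gripper_width": opening from 0.0 (shut) to 1.0 (fully open).
Only numpy, scipy, OpenCV 4.12 (cv2) and the standard library are available. Lean on these libraries where they do the work, as an engineer would, in place of code of your own. Each camera call takes 0.05 s, during which the arm holds its last target.

TASK

Empty the white dosing canister by pressing the drain pedal at its foot right down to its stop and letting it come up again. Then drop the bayonet lid into the canister's mouth, turn it clockwise (seen from above) to halfway, where its grip bar points at the raised ribs on the canister's neck, and finish while still holding it there in the gripper against the spring that would turn it back; do not turn it on into the lock click, and leave the other things on the shelf where they are.

Things in the scene. Friction and masses are not known exactly. Their poses are not given: they have to be found in the camera images.
- canister: White plastic canister fixed to the shelf: upright pot 104 mm across, 100 mm tall, on a grey foot plate 116 x 120 x 6 mm with a tongue to -y under the pedal. Origin on its axis at the shelf surface; z up, x through the two lug notches of its mouth, pedal to -y. Two grey bosses outside the neck, 72 degrees clockwise of the notches, house the click balls; the lock is at 90 degrees.
- mouth (a point): Centre of the mouth at rim height, 100 mm above the shelf, axes as the canister's. The mouth: a white flange 6 mm thick, flush with the rim, round opening 68 mm, two notches 18 mm wide at +x and -x reaching to 45 mm from the axis. Under the flange the lugs can turn clockwise only. A lid fully seated has its origin 18 mm below this point; once turned it can lift 3 mm at most.
- halfway_rib (a point): Top of one of the two thin upright ribs outside the canister's neck that mark halfway: 45 degrees clockwise of the notches (this one at -45 degrees from the canister's x, the other across from it), 4 mm wide, 52 to 58 mm from the axis, rising 6 mm above the rim. Axes as the canister's.
- lid: Loose bayonet lid, about 120 g: white disc 98 mm across (18 to 26 mm above the origin); on it a grip bar 72 mm long (x), 16 wide (y), top at 56 mm; below it a plug 63 mm across with two 12 mm wide lugs under the bar's ends, reaching to 42 mm from the axis (2 to 9 mm high). Same when turned 180 degrees. Origin: centre of the plug's underside. Stands bar up. Goes in with its x along the canister's.
- spring_ring (a joint): Spring-return ring inside the neck, pushed round by the lugs: 0 at rest, grows clockwise to 1.50 rad at the lock. The lugs meet it after the lid has turned about 0.08 rad; then the lid's turn is this value + 0.08. Halfway (lid turned 0.785) reads 0.70. The lugs ride up the click balls from about 0.95 and click over beyond 1.15. Pushes back with 0.04 N m at rest, 0.11 N m at halfway.
- pedal (a joint): Drain pedal: 0 up (at rest), 0.30 rad pressed down to its stop; returns by its spring. About 3 N on the pad starts it, about 8 N holds it at the stop.
- pedal_pad (a point): Centre of the top of the black tread (50 x 40 mm) on the pedal, a steel plate 52 mm wide and 82 mm long. Axes as the canister's when up. 137 mm from the canister's axis to -y and 56 mm above the shelf when up, about 18 mm lower at the stop. The hinge lies along x, 62 mm towards the canister (+y) and 6 mm below it.
- clamp_a: Bystander: steel spring clamp, 120 x 60 mm, 26 mm tall, lying between the canister and the robot. Origin at its pivot, at the shelf surface.
- clamp_b: Bystander: a second such steel spring clamp, lying to the left. Origin as clamp_a.
- measuring_cup: Bystander: blue plastic measuring cup, 76 mm across, 75 mm tall, handle at +y. Origin at the centre of its underside.
- saucer: Bystander: white ceramic saucer, 140 mm across, 20 mm tall. Origin at the centre of its underside.
- pump_bottle: Bystander: closed black plastic pump bottle, 68 mm across, 200 mm tall. Origin at the centre of its underside.
- scrub_brush: Bystander: scrubbing brush lying beyond the canister. Origin at its underside.
- tablet_box: Bystander: cardboard box of tablets, 100 x 70 x 120 mm. Origin at the centre of its underside.
Mind the look-alikes: they are no part of the job. What is shaped like the lid but pink or yellow is not meant.

How it is judged:
On the way, in this order (a step that is already met when the one before it is completed fails the run):
1. the drain pedal is pressed down to its stop (value of joint pedal above 0.27 rad), for 0.2 s.
2. the pedal is up again and the lid sits down in the mouth (value of joint pedal below 0.06 rad and z of lid in the frame of mouth below -0.014 m and horizontal distance between lid and mouth below 0.006 m and angle between lid's own z axis and vertical below 0.1 rad), for 0.2 s.
At the end, for the whole second after the job is handed in: Pedal up (under 0.06 rad); lid seated (origin 14 mm or more below the rim, within 6 mm of the axis, tilt under 0.1 rad), its bar 45 degrees (within 11) clockwise of the notches, spring ring at 0.40 to 0.95 rad, at rest, held by the fingers with over 2 N (all of step 2 and angle between the x axis of lid and the x axis of canister, either way round between 0.585 and 0.985 rad and value of joint spring_ring between 0.4 and 0.95 rad and contact force between the fingers and lid above 2 N and angular speed of lid below 0.5 rad/s and linear speed of lid below 0.05 m/s); the arm keeps its last pose, push and grip.
It fails at once if the lid is turned on into the lock click (value of joint spring_ring above 1.15 rad).
It fails at once if another thing on the shelf is shifted by more than 30 mm (distance of any of clamp_a, clamp_b, measuring_cup, saucer, pump_bottle, scrub_brush, tablet_box from where it was at the start of the episode above 0.03 m).
It also fails if it takes over 64 s, if anything falls off the work surface, if the arm or the gripper's body presses on something with over 40 N, if the wrist force passes 120 N, or if a joint passes its speed limit or range.

## Working session

There is one attempt and no reset: what is moved stays moved. The work goes in short steps, Python scripts to look and compute and a tool call to move; the robot and the scene stay as the last step left them, time stands still between calls to the robot, and variables do not carry over. Pictures are saved under pics/ and viewed, and the job is handed in when it is done.

Besides the shell and the picture viewer there is one more tool, called after "Emit:" in YAML: its name, and indented under it one key for each argument. drive_tool: Moves the arm, as the interface text tells. Its arguments: {"type":"object","properties":{"rows":{"type":"array","items":{"type":"array"}},"grip_force":{"type":"number"}},"required":["rows"]}

```bash
ls; mkdir -p pics; cat > h.py <<'E'
import numpy as np,cv2
from rig import manip
def cam(n,save=None):
    im,d=manip.read_camera(n)
    if save: cv2.imwrite('pics/'+save,im[:,:,::-1])
    return im,d
def world(n,u,v,z=None,d=None):
    c=manip.get_calibration(n);T=np.linalg.inv(np.array(c['camera_from_world']))
    r=np.array([(u-c['cx'])/c['fx'],(v-c['cy'])/c['fy'],1.])
    if d is not None: p=r*d; return T[:3,:3]@p+T[:3,3]
    R=T[:3,:3]@r;o=T[:3,3]; return o+R*(z-o[2])/R[2]
def proj(n,p):
    c=manip.get_calibration(n);q=np.array(c['camera_from_world'])@np.r_[p,1]
    return np.array([c['fx']*q[0]/q[2]+c['cx'],c['fy']*q[1]/q[2]+c['cy']])
def allpts(n,d):
    c=manip.get_calibration(n);T=np.linalg.inv(np.array(c['camera_from_world']))
    v,u=np.mgrid[:400,:640]
    p=np.stack([(u-c['cx'])/c['fx']*d,(v-c['cy'])/c['fy']*d,d],-1)
    return p@T[:3,:3].T+T[:3,3]
E
python3 - <<'E'
from h import *
np.set_printoptions(precision=4,suppress=True)
for n in('top','side'):
    im,d=cam(n,n+'0.png'); np.savez('/tmp/%s0.npz'%n,im=im,d=d)
    print(n,np.linalg.inv(np.array(manip.get_calibration(n)['camera_from_world'])))
    for q in('lid','canister','pedal_pad','mouth','halfway_rib'):
        for r in manip.pinpoint(n,q): print(q,r['uv'],r['confidence'])
print(manip.read_state(),manip.hold_point_z)
E
```

```text
pics
top [[ 0.0273 -0.9914  0.1282  0.3695]
 [-0.9995 -0.0293 -0.0133  0.0068]
 [ 0.0169 -0.1278 -0.9917  1.5255]
 [ 0.      0.      0.      1.    ]]
lid [273.1, 215.8] 0.88
lid [226.7, 219.7] 0.64
lid [262.1, 268.9] 0.58
canister [350.0, 211.0] 0.88
pedal_pad [391.4, 214.9] 0.85
mouth [352.9, 214.2] 0.97
mouth [350.5, 214.0] 0.7
mouth [357.3, 154.7] 0.64
halfway_rib [364.4, 201.2] 0.93
side [[-0.9883 -0.0828  0.1281  0.3981]
 [-0.1521  0.5917 -0.7917  0.8637]
 [-0.0103 -0.8019 -0.5974  0.7457]
 [ 0.      0.      0.      1.    ]]
lid [324.3, 318.3] 0.97
lid [396.5, 280.2] 0.63
lid [324.1, 268.2] 0.56
canister [335.1, 202.1] 0.95
pedal_pad [343.3, 161.0] 0.5
mouth [334.3, 171.5] 0.77
halfway_rib [321.7, 161.9] 0.73
{'time_s': 0.6, 'joint_pos': array([-1.343 ,  0.3196,  1.5645,  0.    ,  1.2574, -0.02  ]), 'qd': array([-0.0013,  0.0002, -0.0008, -0.0004,  0.0013, -0.0003]), 'joint_efforts': array([ -0.001 , -41.2121, -23.2134,   0.0728,   0.0379,  -0.    ]), 'tcp_pos': array([ 0.1411, -0.5574,  0.214 ]), 'ee_rot': array([0.    , 0.9923, 0.1236, 0.    ]), 'ft_force': array([ 0.214 ,  0.1027, -0.5694]), 'moment': array([ 0.0011, -0.0099, -0.0059]), 'gripper_width': 0.9996782590797727} 0.0188
```

View pics/top0.png

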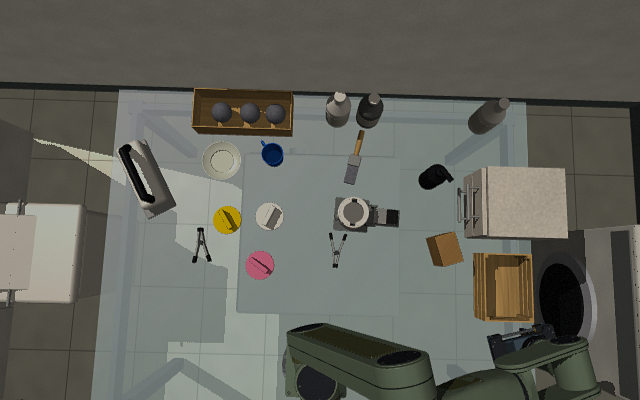

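View pics/side0.png

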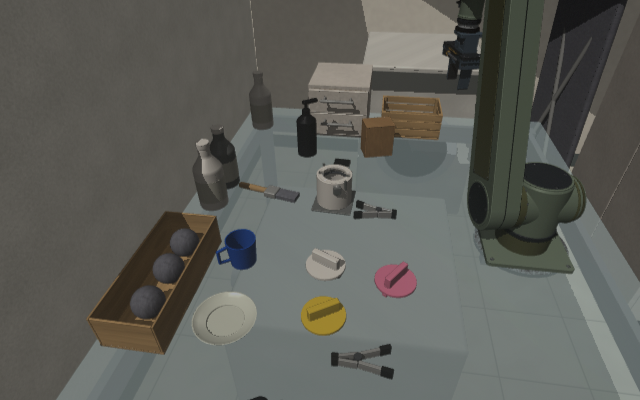

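Candidates for the lid in the top view are white at (270,216), yellow at (228,220) and pink at (260,266). White is the one described. The canister is at (352,212), with its pedal towards image right at (390,215). I'll measure next.

```bash
python3 - <<'E'
from h import *
np.set_printoptions(precision=4,suppress=True)
D={n:np.load('/tmp/%s0.npz'%n) for n in('top','side')}
out=[]
for n,(u0,v0,u1,v1) in (('top',(235,180,315,250)),('top',(320,175,410,245)),('side',(295,235,360,290)),('side',(300,145,410,230))):
    c=D[n]['im'][v0:v1,u0:u1,::-1]; out.append(cv2.resize(c,(390,290),interpolation=cv2.INTER_CUBIC))
cv2.imwrite('pics/crops0.png',np.vstack([np.hstack(out[:2]),np.hstack(out[2:])]))
# table plane check, lid
for n in('top','side'):
    d=D[n]['d'];P=allpts(n,d);im=D[n]['im'].astype(int)
    # lid region
    ctr=world(n,*((270,216) if n=='top' else (326,264)),z=0.03)
    near=(np.hypot(P[...,0]-ctr[0],P[...,1]-ctr[1])<0.075)
    for lo,hi in((-.01,.01),(.018,.034),(.045,.065)):
        m=near&(P[...,2]>lo)&(P[...,2]<hi)&(im.min(-1)>0); q=P[m]
        print(n,'lid',lo,len(q),q.mean(0),np.median(q[:,2]))
        if lo>.04:
            w,V=np.linalg.eigh(np.cov(q[:,:2].T)); print('  axis',np.degrees(np.arctan2(V[1,1],V[0,1])),np.sqrt(w*12))
        elif lo>0:
            (a,b),r=cv2.minEnclosingCircle((q[:,:2]*1000).astype(np.float32)); print('  circ',a,b,r)
# canister
    ctr=world(n,*((352,212) if n=='top' else (334,172)),z=0.1); print('ctr',ctr)
    near=(np.hypot(P[...,0]-ctr[0],P[...,1]-ctr[1])<0.085)
    m=near&(P[...,2]>.09)&(P[...,2]<.103); q=P[m]; print(n,'rim',len(q),q.mean(0))
    (a,b),r=cv2.minEnclosingCircle((q[:,:2]*1000).astype(np.float32)); print('  circ',a,b,r)
    near=(np.abs(P[...,0]-ctr[0])<.05)&(P[...,1]<ctr[1]-.1)&(P[...,1]>ctr[1]-.19)
    m=near&(P[...,2]>.04)&(P[...,2]<.08); q=P[m]; print(n,'pad',len(q),q.mean(0),q.min(0),q.max(0))
for n,L in {'top':{'lid':(273.1,215.8,0),'mouth':(352.9,214.2,.1),'pad':(391.4,214.9,.056),'rib':(364.4,201.2,.106),'can':(350,211,0)},'side':{'lid':(324.1,268.2,0),'mouth':(334.3,171.5,.1),'pad':(343.3,161,.056),'rib':(321.7,161.9,.106),'can':(335.1,202.1,0)}}.items():
    for k,(u,v,z) in L.items(): print(n,k,world(n,u,v,z=z))
E
```

```text
top lid -0.01 792 [ 0.4937  0.1697 -0.0004] -0.000283518813190331
top lid 0.018 495 [0.4952 0.1763 0.0257] 0.0257641536925024
  circ 495.6394348144531 177.08065795898438 48.726070404052734
top lid 0.045 103 [0.4962 0.1765 0.0549] 0.05520962275705976
  axis 154.1941081590958 [0.0167 0.071 ]
ctr [ 0.5109 -0.1046  0.1   ]
top rim 382 [ 0.5114 -0.1088  0.0981]
  circ 513.4718627929688 -106.93583679199219 62.41656494140625
top pad 276 [ 0.5038 -0.2352  0.0541] [ 0.4778 -0.2679  0.0415] [ 0.5298 -0.2046  0.066 ]
side lid -0.01 1242 [ 0.4915  0.2081 -0.0011] -0.0011271657048246841
side lid 0.018 700 [0.4981 0.1908 0.0249] 0.02472360351632319
  circ 499.0180358886719 178.72271728515625 49.739749908447266
side lid 0.045 204 [0.4981 0.1817 0.0529] 0.05403352682280105
  axis 155.35797369466215 [0.0168 0.0732]
ctr [ 0.5153 -0.1139  0.1   ]
side rim 440 [ 0.5136 -0.0982  0.0973]
  circ 516.4214477539062 -102.6728515625 59.977882385253906
side pad 108 [ 0.5037 -0.2428  0.0547] [ 0.4801 -0.2686  0.0484] [ 0.5306 -0.2166  0.0584]
top lid [0.4993 0.1664 0.    ]
top mouth [ 0.5037 -0.1077  0.1   ]
top pad [ 0.5092 -0.2431  0.056 ]
top rib [ 0.5475 -0.1446  0.106 ]
top can [ 0.5242 -0.1052  0.    ]
side lid [0.5032 0.1705 0.    ]
side mouth [ 0.5148 -0.1166  0.1   ]
side pad [ 0.5017 -0.2487  0.056 ]
side rib [ 0.5575 -0.1542  0.106 ]
side can [ 0.5094 -0.1014  0.    ]
```

View pics/crops0.png

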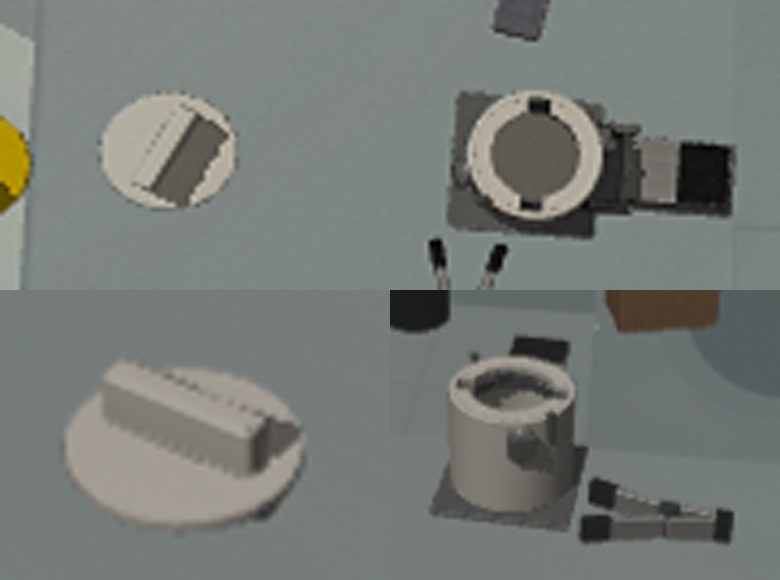

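```bash
cat > fit.py <<'E'
from h import *
from scipy.optimize import minimize
def shape(kind,N=61):
    g=np.linspace(-.075,.075,151); X,Y=np.meshgrid(g,g); r=np.hypot(X,Y)
    inside=((r<.034)|((abs(Y)<.009)&(abs(X)<.045)))
    return X,Y,r,inside
def rimfit(n,im,p0):
    X,Y,r,ins=shape('')
    gray=im.astype(np.float32).mean(-1)
    w=(r<(.062 if n=='top' else .0505)); tgt=((r<.052)&~ins).astype(float)
    tgt=cv2.GaussianBlur(tgt,(0,0),2.0)[w]; Xw,Yw=X[w],Y[w]
    c=manip.get_calibration(n);M=np.array(c['camera_from_world'])
    def f(p):
        a=p[2];x=p[0]+np.cos(a)*Xw-np.sin(a)*Yw;y=p[1]+np.sin(a)*Xw+np.cos(a)*Yw
        q=M[:3,:3]@np.stack([x,y,np.full_like(x,.1)])+M[:3,3:4]
        u=(c['fx']*q[0]/q[2]+c['cx']).astype(np.float32);v=(c['fy']*q[1]/q[2]+c['cy']).astype(np.float32)
        s=cv2.remap(gray,u[None],v[None],cv2.INTER_LINEAR)[0]
        return -np.corrcoef(s,tgt)[0,1]
    best=None
    for a in np.radians(np.arange(-40,41,10)):
        r_=minimize(f,[p0[0],p0[1],p0[2]+a],method='Nelder-Mead',options=dict(initial_simplex=[[p0[0],p0[1],p0[2]+a],[p0[0]+.006,p0[1],p0[2]+a],[p0[0],p0[1]+.006,p0[2]+a],[p0[0],p0[1],p0[2]+a+.1]]))
        if best is None or r_.fun<best.fun: best=r_
    return best
E
python3 - <<'E'
from fit import *
np.set_printoptions(precision=4,suppress=True)
for n in('top','side'):
    Z=np.load('/tmp/%s0.npz'%n); b=rimfit(n,Z['im'],[.512,-.107,-.05]); print(n,b.x,np.degrees(b.x[2]),b.fun)
Z=np.load('/tmp/top0.npz');P=allpts('top',Z['d']);im=Z['im']
# dark pad
m=(abs(P[...,0]-.504)<.06)&(abs(P[...,1]+.235)<.08)&(P[...,2]>.04)&(P[...,2]<.07)&(im.max(-1)<45)
q=P[m];print('dark pad',len(q),q.mean(0)); print(cv2.minAreaRect((q[:,:2]*1000).astype(np.float32)))
for nm,(u,v) in dict(pump=(433,177),box=(444,249),clampa=(338,250),brush=(354,168),clampb=(202,245),cup=(272,154),saucer=(221,160)).items():
    print(nm,P[v,u])
E
```

```text
top [ 0.5126 -0.1077 -0.0618] -3.539311891060324 -0.8707196707144436
side [ 0.5161 -0.1063 -0.0599] -3.4303824096433537 -0.8764355637359171
dark pad 211 [ 0.5006 -0.2308  0.0552]
((501.81207275390625, -213.11807250976562), (108.84144592285156, 67.89772033691406), 85.025146484375)
pump [ 0.6303 -0.3654  0.1355]
box [ 0.397  -0.4037  0.1218]
clampa [ 0.3856 -0.0659 -0.0016]
brush [ 0.6753 -0.1147  0.0228]
clampb [0.3898 0.4086 0.0051]
cup [0.7203 0.179  0.0078]
saucer [0.6921 0.3589 0.0108]
```

The side and top rim fits agree apart from a 3.5 mm shift in x, which also shows on the lid, so it is a calibration bias and I'll average. That gives the canister at about (0.514, -0.107) with yaw -3.5°, the pad at about (0.506, -0.244), and the lid at about (0.4975, 0.178) with its bar at 154.8°.

```bash
cat >> h.py <<'E'
from scipy.spatial.transform import Rotation as Rn
def plan(x,y,z,jaw,p=None,verbose=True):
    """jaw: world angle(deg) of tool y"""
    s=manip.read_state(); q=s['ee_rot'];R=Rn.from_quat([q[1],q[2],q[3],q[0]])
    a=np.radians(jaw); Y=np.array([np.cos(a),np.sin(a),0]);Zt=np.array([0,0,-1.]);X=np.cross(Y,Zt)
    Rt=Rn.from_matrix(np.stack([X,Y,Zt],1))
    d=R.inv().apply(np.array([x,y,z])-s['tcp_pos'])*1000; w=(R.inv()*Rt).as_rotvec()
    ty=R.as_matrix()[:,1]
    print('t',round(s['time_s'],2),'tcp',s['tcp_pos'].round(4),'jaw',np.degrees(np.arctan2(ty[1],ty[0])).round(2),'F',s['ft_force'].round(1),'M',s['moment'].round(3),'g',round(s['gripper_width'],3),'q',s['joint_pos'].round(2))
    print('  d mm',d.round(1),'w',w.round(4),'rows',max(np.linalg.norm(d)/50,np.degrees(np.linalg.norm(w))/8.59).round(1))
E
echo
```

Emit:
drive_tool:
  rows:
    - [[43,-21,0],[0,0,-0.14],0]
    - [[86,-42,0],[0,0,-0.28],0]
    - [[129,-63,0],[0,0,-0.42],0]
    - [[172,-84,0],[0,0,-0.56],0]
    - [[215,-105,0],[0,0,-0.7],0]

```text
time_s: 1.1
tcp_pos: [0.3249, -0.4016, 0.2142]
ee_rot: [0.0, 0.889, 0.459, 0.0]
ft_force: [0.6, -0.8, 0.0]
gripper_width: 0.59
```

```bash
python3 -c "
from h import *
plan(.506,-.244,.12,-3.5)"
```

```text
t 1.1 tcp [ 0.3249 -0.4016  0.2142] jaw -35.39 F [ 0.6 -0.8  0. ] M [-0.017 -0.114 -0.007] g 0.59 q [-0.91  0.23  1.69  0.    1.22 -0.3 ]
  d mm [233.4  56.3  94.2] w [ 6.000e-04  4.000e-04 -5.565e-01] rows 5.2
```

Emit:
drive_tool:
  rows:
    - [[48,11,0],[0,0,-0.11],0]
    - [[96,23,0],[0,0,-0.22],0]
    - [[144,34,10],[0,0,-0.33],0]
    - [[188,45,25],[0,0,-0.44],0]
    - [[232,56,40],[0,0,-0.55],0]

```text
time_s: 1.6
tcp_pos: [0.5061, -0.2457, 0.1739]
ee_rot: [0.001, 0.731, 0.683, 0.0]
ft_force: [0.1, -0.6, -0.0]
gripper_width: 0.154
```

```bash
python3 -c "
from h import *
plan(.506,-.244,.06,-3.5)"
```

```text
t 1.6 tcp [ 0.5061 -0.2457  0.1739] jaw -3.9 F [ 0.1 -0.6 -0. ] M [-0.043 -0.112 -0.019] g 0.154 q [-0.47  0.33  1.66 -0.    1.15 -0.4 ]
  d mm [  1.8  -0.3 113.9] w [ 0.0012  0.0007 -0.007 ] rows 2.3
```

Emit:
drive_tool:
  rows:
    - [[1,0,25],[0,0,0],0]
    - [[2,0,50],[0,0,0],0]
    - [[2,0,75],[0,0,0],0]
    - [[2,0,95],[0,0,0],0]
    - [[2,0,110],[0,0,0],0]

```text
time_s: 2.1
tcp_pos: [0.5042, -0.2448, 0.0625]
ee_rot: [-0.001, 0.732, 0.681, -0.0]
ft_force: [1.0, 0.0, 0.3]
gripper_width: 0.002
```

Emit:
drive_tool:
  rows:
    - [[0,0,3],[0,0,0],0]
    - [[0,0,6],[0,0,0],0]
    - [[0,0,9],[0,0,0],0]
    - [[0,0,12],[0,0,0],0]
    - [[0,0,15],[0,0,0],0]

```text
time_s: 2.6
tcp_pos: [0.5055, -0.2459, 0.0501]
ee_rot: [0.001, 0.732, 0.681, 0.0]
ft_force: [-1.4, -1.5, 5.7]
gripper_width: 0.003
```

Emit:
drive_tool:
  rows:
    - [[0,0,2],[0,0,0],0]
    - [[0,0,4],[0,0,0],0]
    - [[0,0,6],[0,0,0],0]
    - [[0,0,8],[0,0,0],0]
    - [[0,0,8],[0,0,0],0]

```text
time_s: 3.1
tcp_pos: [0.5055, -0.2455, 0.0426]
ee_rot: [0.001, 0.733, 0.681, 0.001]
ft_force: [-1.3, 0.9, 10.3]
gripper_width: 0.003
```

Emit:
drive_tool:
  rows:
    - [[0,0,2],[0,0,0],0]
    - [[0,0,4],[0,0,0],0]
    - [[0,0,4],[0,0,0],0]

```text
time_s: 3.4
tcp_pos: [0.5056, -0.2453, 0.0412]
ee_rot: [0.001, 0.733, 0.681, 0.001]
ft_force: [-6.6, 3.1, 25.4]
gripper_width: 0.004
```

Emit:
drive_tool:
  rows:
    - [[0,0,2],[0,0,0],0]
    - [[0,0,3],[0,0,0],0]
    - [[0,0,3],[0,0,0],0]

```text
time_s: 3.7
tcp_pos: [0.5057, -0.2453, 0.0406]
ee_rot: [0.002, 0.733, 0.681, 0.001]
ft_force: [-10.1, 5.0, 41.5]
gripper_width: 0.003
```

Emit:
drive_tool:
  rows:
    - [[0,0,-15],[0,0,0],0]
    - [[0,0,-50],[0,0,0],0]
    - [[0,0,-95],[0,0,0],0.5]
    - [[0,0,-130],[0,0,0],0.7]
    - [[0,0,-150],[0,0,0],0.7]

```text
time_s: 4.2
tcp_pos: [0.506, -0.2458, 0.1877]
ee_rot: [0.003, 0.732, 0.681, 0.001]
ft_force: [-0.0, -0.4, -0.9]
gripper_width: 0.241
```

```bash
python3 -c "
from h import *
cam('side','side1.png')
cv2.imwrite('pics/c1.png',cv2.resize(cv2.imread('pics/side1.png')[130:300,290:430],(700,600),interpolation=2)[:600])
plan(.4975,.178,.18,64.8)"
```

```text
t 4.25 tcp [ 0.5072 -0.2464  0.1901] jaw -4.19 F [ 1.2 -1.4  1.7] M [-0.053 -0.167  0.   ] g 0.279 q [-0.47  0.31  1.64  0.    1.18 -0.4 ]
  d mm [422.6 -40.8   8. ] w [ 0.0062  0.0094 -1.204 ] rows 8.5
```

View pics/c1.png

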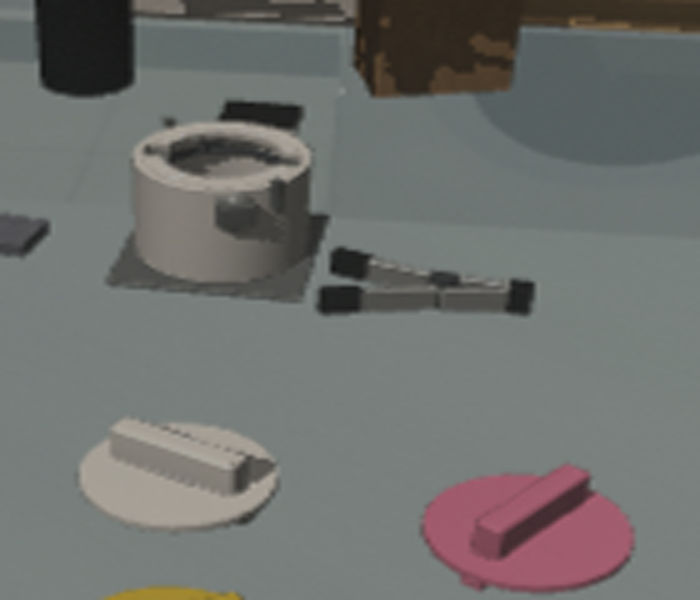

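The pedal tread is visible behind the canister at crop (260,112), up again as in the first picture. The white lid at (180,465) is untouched. Now over to the lid.

Emit:
drive_tool:
  rows:
    - [[46,-4,0],[0,0,-0.14],0.7]
    - [[92,-8,0],[0,0,-0.28],0.7]
    - [[138,-12,0],[0,0,-0.42],0.7]
    - [[184,-17,0],[0,0,-0.56],0.7]
    - [[230,-22,0],[0,0,-0.7],0.7]

```text
time_s: 4.75
tcp_pos: [0.499, -0.0124, 0.1834]
ee_rot: [-0.0, 0.452, 0.892, 0.0]
ft_force: [0.7, 0.3, 0.0]
gripper_width: 0.692
```

```bash
python3 -c "
from h import *
plan(.4975,.178,.12,64.8)"
```

```text
t 4.75 tcp [ 0.499  -0.0124  0.1834] jaw 36.22 F [0.7 0.3 0. ] M [ 0.026 -0.15   0.01 ] g 0.692 q [-0.05  0.22  1.78  0.    1.14 -0.68]
  d mm [154.5 111.3  63.5] w [ 1.000e-04 -1.000e-04 -4.988e-01] rows 4.0
```

Emit:
drive_tool:
  rows:
    - [[31,22,5],[0,0,-0.11],0.7]
    - [[62,44,15],[0,0,-0.22],0.7]
    - [[93,67,30],[0,0,-0.33],0.7]
    - [[124,89,45],[0,0,-0.43],0.7]
    - [[154,111,63],[0,0,-0.5],0.7]

```text
time_s: 5.25
tcp_pos: [0.4988, 0.1773, 0.1202]
ee_rot: [0.0, 0.218, 0.976, 0.0]
ft_force: [1.3, -0.6, 0.7]
gripper_width: 0.699
```

```bash
python3 -c "
from h import *
plan(.4975,.178,.031,64.8)"
```

```text
t 5.25 tcp [0.4988 0.1773 0.1202] jaw 64.78 F [ 1.3 -0.6  0.7] M [ 0.008 -0.138  0.023] g 0.699 q [ 0.32  0.33  1.81  0.    1.   -0.81]
  d mm [ 1.5 -0.  89.2] w [ 0.0006  0.0006 -0.0004] rows 1.8
```

Emit:
drive_tool:
  rows:
    - [[1,0,25],[0,0,0],0.7]
    - [[1,0,50],[0,0,0],0.6]
    - [[1,0,70],[0,0,0],0.5]
    - [[1,0,82],[0,0,0],0.5]
    - [[1,0,88],[0,0,0],0.5]

```text
time_s: 5.75
tcp_pos: [0.4975, 0.1758, 0.0316]
ee_rot: [-0.001, 0.22, 0.975, -0.001]
ft_force: [-0.5, -0.1, -0.3]
gripper_width: 0.498
```

```bash
python3 -c "
from h import *
plan(.4975,.178,.031,64.8)
cam('side','side2.png')
cv2.imwrite('pics/c2.png',cv2.resize(cv2.imread('pics/side2.png')[200:310,270:400],(700,592),interpolation=2)[:600])"
```

```text
t 5.75 tcp [0.4975 0.1758 0.0316] jaw 64.57 F [-0.5 -0.1 -0.3] M [ 0.011 -0.13  -0.02 ] g 0.498 q [ 0.32  0.43  1.91 -0.    0.8  -0.81]
  d mm [0.9 2.  0.6] w [-0.0014 -0.0015 -0.0041] rows 0.0
```

View pics/c2.png

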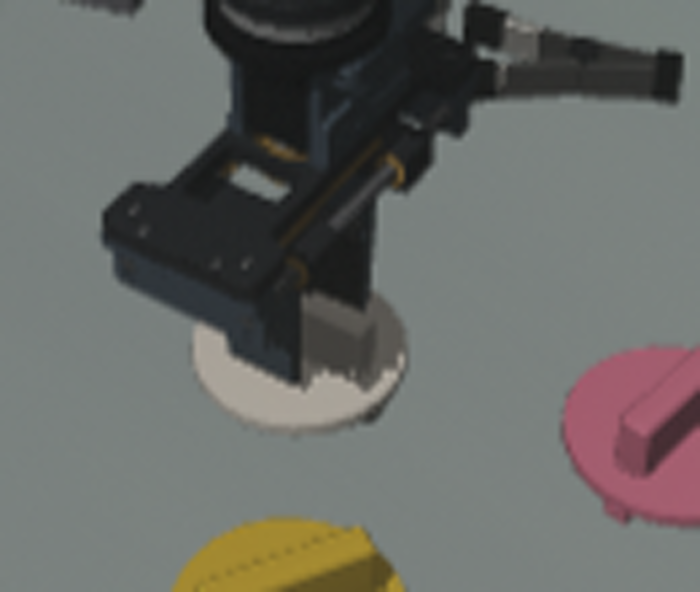

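The fingers straddle the white lid's bar, at crop (300,340). Closing now.

Emit:
drive_tool:
  rows:
    - [[1,1,0],[0,0,0],0]
    - [[1,1,0],[0,0,0],0]
    - [[1,1,0],[0,0,0],0]
    - [[1,1,0],[0,0,0],0]
    - [[1,1,0],[0,0,0],0]
  grip_force: 35

```text
time_s: 6.3
tcp_pos: [0.4981, 0.1775, 0.0336]
ee_rot: [0.001, 0.22, 0.975, 0.0]
ft_force: [-0.8, -0.3, 3.1]
gripper_width: 0.174
```

Emit:
drive_tool:
  rows:
    - [[0,0,0],[0,0,0],0]
    - [[0,0,-5],[0,0,0],0]
    - [[0,0,-20],[0,0,0],0]
    - [[0,0,-50],[0,0,0],0]
    - [[0,0,-90],[0,0,0],0]

```text
time_s: 6.8
tcp_pos: [0.496, 0.1768, 0.1221]
ee_rot: [-0.002, 0.22, 0.975, -0.001]
ft_force: [0.4, -0.1, -1.6]
gripper_width: 0.172
```

```bash
python3 -c "
from h import *
plan(.514,-.107,.18,86.5)
cam('side','side3.png')
cv2.imwrite('pics/c3.png',cv2.resize(cv2.imread('pics/side3.png')[170:300,260:400],(700,600),interpolation=2)[:600])"
```

```text
t 6.8 tcp [0.496  0.1768 0.1221] jaw 64.57 F [ 0.4 -0.1 -1.6] M [ 0.062 -0.172  0.054] g 0.172 q [ 0.32  0.32  1.81 -0.    1.01 -0.81]
  d mm [-137.9 -248.8  -57.5] w [-0.003  -0.0045 -0.3827] rows 5.8
```

View pics/c3.png

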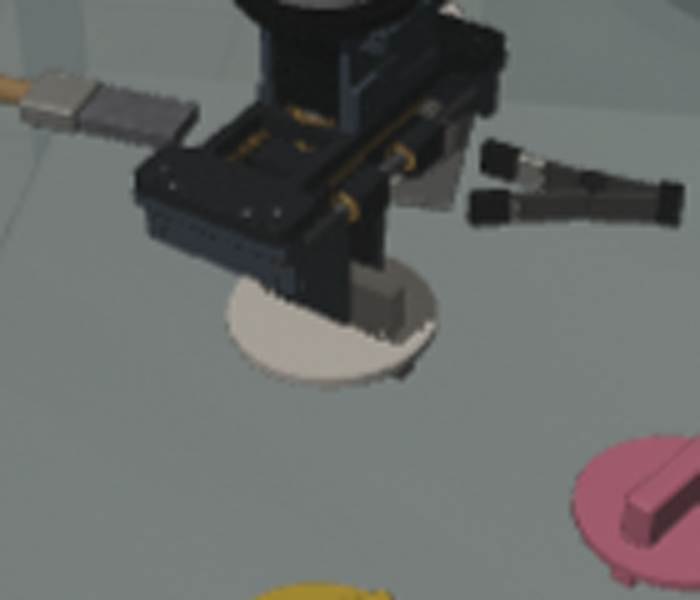

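Emit:
drive_tool:
  rows:
    - [[0,0,-30],[0,0,-0.08],0]
    - [[-23,-42,-50],[0,0,-0.16],0]
    - [[-46,-83,-58],[0,0,-0.24],0]
    - [[-69,-125,-58],[0,0,-0.32],0]
    - [[-90,-166,-58],[0,0,-0.38],0]

```text
time_s: 7.35
tcp_pos: [0.5076, -0.0129, 0.1812]
ee_rot: [0.0, 0.03, 1.0, -0.0]
ft_force: [0.6, -0.8, -1.7]
gripper_width: 0.173
```

```bash
python3 -c "
from h import *
plan(.514,-.107,.18,86.5)"
```

```text
t 7.35 tcp [ 0.5076 -0.0129  0.1812] jaw 86.53 F [ 0.6 -0.8 -1.7] M [ 0.072 -0.195  0.04 ] g 0.173 q [-0.05  0.24  1.77 -0.    1.14 -1.56]
  d mm [-12.1 -93.6   1.3] w [-0.0001  0.001   0.0006] rows 1.9
```

Emit:
drive_tool:
  rows:
    - [[-3,-25,0],[0,0,0],0]
    - [[-6,-50,0],[0,0,0],0]
    - [[-9,-72,0],[0,0,0],0]
    - [[-12,-93,0],[0,0,0],0]
    - [[-12,-93,0],[0,0,0],0]

```text
time_s: 7.85
tcp_pos: [0.5137, -0.1068, 0.1806]
ee_rot: [-0.0, 0.033, 0.999, -0.0]
ft_force: [0.9, 0.8, -2.1]
gripper_width: 0.171
```

```bash
cat > lidfit.py <<'E'
from h import *
def lidfit(n,im,d,tcp,off=.0322):
    # white disc pixels near expected disc top height (origin+.026)
    P=allpts(n,d); zt=tcp[2]-off+.026
    b=im.astype(int)
    m=(abs(P[...,2]-zt)<.008)&(np.hypot(P[...,0]-tcp[0],P[...,1]-tcp[1])<.065)&(b.mean(-1)>85)
    q=P[m]; z=np.median(q[:,2]); r=np.hypot(q[:,0]-tcp[0],q[:,1]-tcp[1])
    return m,q,z
def tilt(q):
    A=np.c_[q[:,:2]-q[:,:2].mean(0),np.ones(len(q))]
    for _ in range(4):
        c=np.linalg.lstsq(A,q[:,2],rcond=None)[0]; e=abs(A@c-q[:,2]); k=e<.003; A,q=A[k],q[k]
    return c
E
python3 - <<'E'
from lidfit import *
np.set_printoptions(precision=4,suppress=True)
plan(.514,-.107,.18,86.5)
s=manip.read_state()
out=[]
for n in('top','side'):
    im,d=cam(n,n+'4.png'); np.savez('/tmp/%s4.npz'%n,im=im,d=d)
    m,q,z=lidfit(n,im,d,s['tcp_pos']); print(n,m.sum(),'ztop',z,'origin-tcp',z-.026-s['tcp_pos'][2],q.mean(0),'plane',tilt(q))
    u,v=proj(n,s['tcp_pos']).astype(int); c=im[v-45:v+55,u-65:u+65,::-1].copy()
    c2=c.copy();c2[m[v-45:v+55,u-65:u+65]]=(0,0,255)
    out.append(np.hstack([cv2.resize(c,(390,300),interpolation=2),cv2.resize(c2,(390,300),interpolation=2)]))
cv2.imwrite('pics/c4.png',np.vstack(out))
E
```

```text
t 7.85 tcp [ 0.5137 -0.1068  0.1806] jaw 86.19 F [ 0.9  0.8 -2.1] M [ 0.134 -0.109  0.019] g 0.171 q [-0.23  0.27  1.73 -0.    1.15 -1.73]
  d mm [-0.3 -0.2  0.6] w [-0.0008 -0.0002 -0.0055] rows 0.0
top 85 ztop 0.17242653364086902 origin-tcp -0.034168163814384644 [ 0.4744 -0.1059  0.1724] plane [ 0.0058 -0.0112  0.1719]
side 287 ztop 0.17186564084219913 origin-tcp -0.03472905661305453 [ 0.5205 -0.0804  0.1719] plane [-0.0028 -0.0095  0.1717]
```

View pics/c4.png

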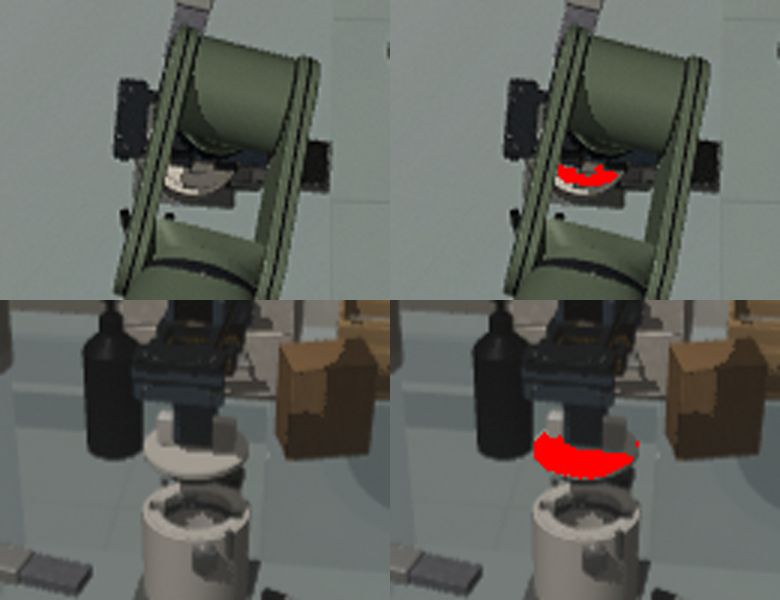

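```bash
cat >> lidfit.py <<'E'
from scipy.optimize import minimize
def hullmask(n,cx,cy,z0,SS=4):
    t=np.linspace(0,2*np.pi,120); pts=[]
    for z in(.018,.026):
        for a in t: pts.append(proj(n,[cx+.049*np.cos(a),cy+.049*np.sin(a),z0+z]))
    h=cv2.convexHull(np.array(pts,np.float32))
    return h.reshape(-1,2)
def sidefit(n,im,d,tcp,z0):
    """edge fit: maximise inward-bright contrast along silhouette, lower half of the hull"""
    g=cv2.GaussianBlur(im.astype(np.float32).mean(-1),(0,0),.7)
    c=manip.get_calibration(n);M=np.array(c['camera_from_world'])
    def f(p,ret=False):
        h=hullmask(n,p[0],p[1],z0); ctr=h.mean(0)
        # resample
        hh=np.vstack([h,h[:1]]);L=np.r_[0,np.cumsum(np.linalg.norm(np.diff(hh,axis=0),axis=1))]
        s=np.linspace(0,L[-1],200,endpoint=False);e=np.stack([np.interp(s,L,hh[:,i]) for i in(0,1)],1)
        n_=e-ctr; n_/=np.linalg.norm(n_,axis=1,keepdims=True)
        k=n_[:,1]>-.1
        e,n_=e[k],n_[k]
        i=(e-1.2*n_).astype(np.float32);o=(e+1.2*n_).astype(np.float32)
        v=cv2.remap(g,i[None,:,0],i[None,:,1],1)[0]-cv2.remap(g,o[None,:,0],o[None,:,1],1)[0]
        return -np.clip(v,-20,60).mean()
    best=None
    for dx in(-.004,0,.004):
        for dy in(-.004,0,.004):
            x0=[tcp[0]+dx,tcp[1]+dy]
            r=minimize(f,x0,method='Nelder-Mead',options=dict(initial_simplex=[x0,[x0[0]+.003,x0[1]],[x0[0],x0[1]+.003]]))
            if best is None or r.fun<best.fun: best=r
    return best.x,best.fun
E
python3 - <<'E'
from lidfit import *
np.set_printoptions(precision=4,suppress=True)
t=np.array([.5137,-.1068,.1806]);Z=np.load('/tmp/side4.npz')
for o in(.0322,.0335,.0345): print(o,sidefit('side',Z['im'],Z['d'],t,t[2]-o))
# initial lid (calibrate method): on the shelf
for n in('side','top'):
    Z=np.load('/tmp/%s0.npz'%n); print(n,sidefit(n,Z['im'],Z['d'],np.array([.4975,.178,0]),0.0))
E
```

```text
Traceback (most recent call last):
  File "lidfit.py", line 40, in sidefit
    r=minimize(f,x0,method='Nelder-Mead',options=dict(initial_simplex=[x0,[x0[0]+.003,x0[1]],[x0[0],x0[1]+.003]]))
  File "lidfit.py", line 26, in f
    h=hullmask(n,p[0],p[1],z0); ctr=h.mean(0)
  File "lidfit.py", line 18, in hullmask
    for a in t: pts.append(proj(n,[cx+.049*np.cos(a),cy+.049*np.sin(a),z0+z]))
                           ~~~~^^^^^^^^^^^^^^^^^^^^^^^^^^^^^^^^^^^^^^^^^^^^^^
  File "h.py", line 13, in proj
    c=manip.get_calibration(n);q=np.array(c['camera_from_world'])@np.r_[p,1]
ValueError: time passes only in moves, steps and waits
```

```bash
python3 - <<'E'
s=open('h.py').read()
s=s.replace("manip.get_calibration(n)","cal(n)").replace("def cam(n","import functools\n@functools.lru_cache(None)\ndef cal(n): return manip.get_calibration(n)\ndef cam(n",1)
open('h.py','w').write(s)
for f in('lidfit.py','fit.py'):
    s=open(f).read().replace("manip.get_calibration(n)","cal(n)"); open(f,'w').write(s)
E
grep -n "cal(n)" h.py|head; python3 - <<'E'
from lidfit import *
np.set_printoptions(precision=4,suppress=True)
t=np.array([.5137,-.1068,.1806]);Z=np.load('/tmp/side4.npz')
for o in(.0322,.0335,.0345): print(o,sidefit('side',Z['im'],Z['d'],t,t[2]-o))
for n in('side','top'):
    Z=np.load('/tmp/%s0.npz'%n); print(n,sidefit(n,Z['im'],Z['d'],np.array([.4975,.178,0]),0.0))
E
```

```text
5:def cal(n): return manip.get_calibration(n)
11:    c=cal(n);T=np.linalg.inv(np.array(c['camera_from_world']))
16:    c=cal(n);q=np.array(c['camera_from_world'])@np.r_[p,1]
19:    c=cal(n);T=np.linalg.inv(np.array(c['camera_from_world']))
0.0322 (array([ 0.5191, -0.1103]), np.float64(-40.123233795166016))
0.0335 (array([ 0.5195, -0.1124]), np.float64(-40.29508972167969))
0.0345 (array([ 0.5198, -0.1139]), np.float64(-40.414493560791016))
side (array([0.5009, 0.1711]), np.float64(-32.79441452026367))
top (array([0.4986, 0.1783]), np.float64(-28.448692321777344))
```

Emit:
drive_tool:
  rows:
    - [[0,0,15],[0,0,-0.005],0]
    - [[0,0,28],[0,0,-0.005],0]
    - [[0,0,38],[0,0,-0.005],0]
    - [[0,0,40],[0,0,-0.005],0]
    - [[0,0,40],[0,0,-0.005],0]

```text
time_s: 8.45
tcp_pos: [0.5137, -0.1042, 0.1408]
ee_rot: [-0.0, 0.029, 1.0, 0.0]
ft_force: [0.4, 0.0, -1.0]
gripper_width: 0.174
```

```bash
python3 - <<'E'
from lidfit import *
np.set_printoptions(precision=4,suppress=True)
plan(.514,-.107,.114,86.5)
s=manip.read_state();t=s['tcp_pos']
im,d=cam('side','side5.png'); np.savez('/tmp/side5.npz',im=im,d=d)
for o in(.0322,.0335): print(sidefit('side',im,d,t,t[2]-o))
big=cv2.resize(im[130:215,285:390,::-1],None,fx=7,fy=7,interpolation=2)
def draw(pts,col):
    for p in pts:
        u=(p[0]-285+.5)*7;v=(p[1]-130+.5)*7; cv2.circle(big,(int(u),int(v)),1,col,-1)
A=np.linspace(0,2*np.pi,200)
# rim in side frame
draw([proj('side',[.5161+.052*np.cos(a),-.1063+.052*np.sin(a),.1]) for a in A],(0,255,0))
# lid disc at tcp + side bias (.0018,.0)
for z in(.018,.026): draw([proj('side',[t[0]+.0018+.049*np.cos(a),t[1]+.0007+.049*np.sin(a),t[2]-.0325+z]) for a in A],(0,0,255))
cv2.imwrite('pics/c5.png',big)
E
```

```text
t 8.45 tcp [ 0.5137 -0.1042  0.1408] jaw 86.67 F [ 0.4  0.  -1. ] M [ 0.071 -0.247  0.037] g 0.174 q [-0.22  0.3   1.79  0.    1.05 -1.73]
  d mm [-0.5 -2.8 26.8] w [ 0.0001 -0.0005  0.003 ] rows 0.5
(array([ 0.5165, -0.109 ]), np.float64(-37.80376434326172))
(array([ 0.5169, -0.1109]), np.float64(-37.93324279785156))
```

View pics/c5.png

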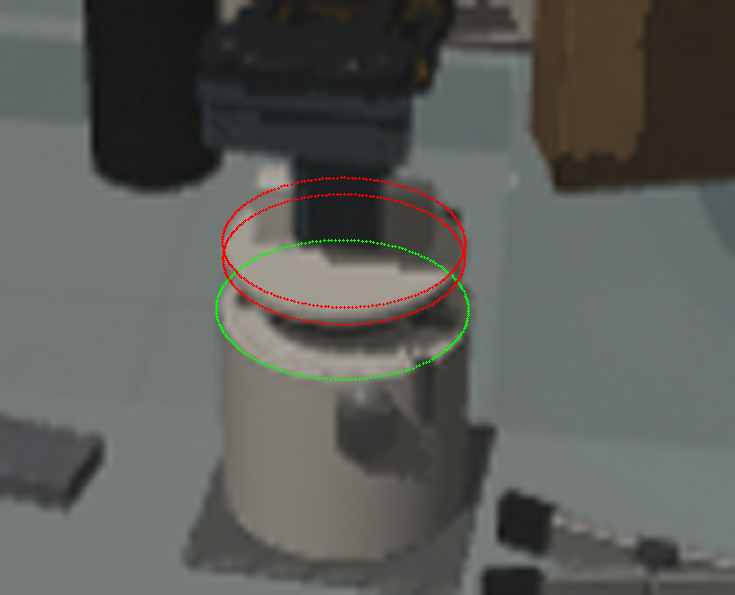

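Emit:
drive_tool:
  rows:
    - [[0,0,0],[0,0,0],0]

```text
time_s: 8.6
tcp_pos: [0.5142, -0.1047, 0.1416]
ee_rot: [0.001, 0.029, 1.0, -0.0]
ft_force: [-0.1, -0.7, -0.6]
gripper_width: 0.17
```

Emit:
drive_tool:
  rows:
    - [[0,0,0],[0,0,0],0]

```text
time_s: 8.7
tcp_pos: [0.5141, -0.1048, 0.1415]
ee_rot: [0.001, 0.029, 1.0, -0.0]
ft_force: [0.1, -0.1, -2.3]
gripper_width: 0.171
```

Emit:
drive_tool:
  rows:
    - [[0,0,0],[0,0,0],0]

```text
time_s: 8.8
tcp_pos: [0.514, -0.1048, 0.1413]
ee_rot: [0.0, 0.029, 1.0, -0.0]
ft_force: [-1.3, -0.7, -1.7]
gripper_width: 0.174
```

Emit:
drive_tool:
  rows:
    - [[0,0,0],[0,0,0],0]

```text
time_s: 8.9
tcp_pos: [0.5139, -0.1048, 0.1412]
ee_rot: [0.0, 0.029, 1.0, -0.0]
ft_force: [-0.7, 0.9, -1.0]
gripper_width: 0.176
```

Emit:
drive_tool:
  rows:
    - [[1,-2,0],[0,0,0],0]
    - [[1,-2,4],[0,0,0],0]
    - [[1,-2,8],[0,0,0],0]
    - [[1,-2,11],[0,0,0],0]
    - [[1,-2,13],[0,0,0],0]

```text
time_s: 9.4
tcp_pos: [0.5124, -0.1066, 0.1274]
ee_rot: [-0.0, 0.029, 1.0, 0.0]
ft_force: [-1.2, 0.8, -1.9]
gripper_width: 0.176
```

Emit:
drive_tool:
  rows:
    - [[0,0,0],[0,0,0],0]

```text
time_s: 9.5
tcp_pos: [0.5124, -0.1066, 0.1275]
ee_rot: [-0.0, 0.029, 1.0, 0.0]
ft_force: [-0.4, 0.0, -1.7]
gripper_width: 0.169
```

Emit:
drive_tool:
  rows:
    - [[0,0,2],[0,0,0],0]
    - [[0,0,4],[0,0,0],0]
    - [[0,0,6],[0,0,0],0]
    - [[0,0,6],[0,0,0],0]

```text
time_s: 9.9
tcp_pos: [0.5124, -0.1066, 0.1216]
ee_rot: [-0.0, 0.029, 1.0, 0.0]
ft_force: [-0.3, 0.5, -1.6]
gripper_width: 0.171
```

Emit:
drive_tool:
  rows:
    - [[0,0,2],[0,0,0],0]
    - [[0,0,4],[0,0,0],0]
    - [[0,0,5],[0,0,0],0]
    - [[0,0,5],[0,0,0],0]

```text
time_s: 10.3
tcp_pos: [0.5125, -0.1067, 0.1167]
ee_rot: [-0.0, 0.029, 1.0, 0.0]
ft_force: [-0.3, 0.3, -1.2]
gripper_width: 0.175
```

Emit:
drive_tool:
  rows:
    - [[0,0,1],[0,0,0],0]
    - [[0,0,2],[0,0,0],0]
    - [[0,0,2],[0,0,0],0]

```text
time_s: 10.6
tcp_pos: [0.5128, -0.1068, 0.1156]
ee_rot: [0.0, 0.029, 1.0, -0.0]
ft_force: [-1.0, -0.2, 4.1]
gripper_width: 0.173
```

Emit:
drive_tool:
  rows:
    - [[0,0,1],[0,0,0],0]
    - [[0,0,1],[0,0,0],0]

```text
time_s: 10.8
tcp_pos: [0.5128, -0.1068, 0.1155]
ee_rot: [0.001, 0.029, 1.0, -0.0]
ft_force: [-3.1, 1.1, 8.7]
gripper_width: 0.174
```

```bash
python3 - <<'E'
from lidfit import *
np.set_printoptions(precision=4,suppress=True)
plan(.514,-.107,.114,86.5)
s=manip.read_state();t=s['tcp_pos']
im,d=cam('side','side6.png')
m,q,z=lidfit('side',im,d,t); print(m.sum(),'disc top z',z,'plane',tilt(q))
cv2.imwrite('pics/c6.png',cv2.resize(im[130:215,285:390,::-1],None,fx=7,fy=7,interpolation=2))
E
```

```text
t 10.8 tcp [ 0.5128 -0.1068  0.1155] jaw 86.63 F [-3.1  1.1  8.7] M [0.311 0.506 0.003] g 0.174 q [-0.23  0.32  1.83 -0.    0.99 -1.74]
  d mm [-1.2 -0.2  1.5] w [-0.0003  0.0011  0.0023] rows 0.0
286 disc top z 0.10674026967512723 plane [-0.002  -0.024   0.1067]
```

View pics/c6.png

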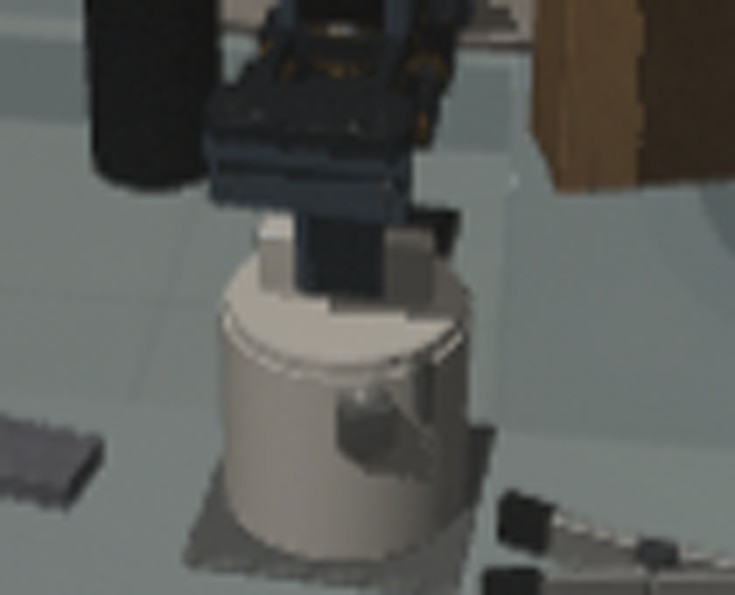

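The lid is seated: disc top at 0.107 against a nominal 0.108, with contact force. Next I'll ease the push and turn clockwise.

Emit:
drive_tool:
  rows:
    - [[0,0,-1],[0,0,0.04],0]
    - [[0,0,-1],[0,0,0.1],0]
    - [[0,0,-1],[0,0,0.16],0]
    - [[0,0,-1],[0,0,0.22],0]
    - [[0,0,-1],[0,0,0.28],0]

```text
time_s: 11.35
tcp_pos: [0.5128, -0.1072, 0.1156]
ee_rot: [0.0, 0.169, 0.986, -0.001]
ft_force: [-2.0, -1.9, 4.7]
gripper_width: 0.174
```

Emit:
drive_tool:
  rows:
    - [[0,0,0],[0,0,0.06],0]
    - [[0,0,0],[0,0,0.12],0]
    - [[0,0,0],[0,0,0.18],0]
    - [[0,0,0],[0,0,0.24],0]
    - [[0,0,0],[0,0,0.24],0]

```text
time_s: 11.85
tcp_pos: [0.5127, -0.1074, 0.1156]
ee_rot: [0.001, 0.285, 0.959, -0.001]
ft_force: [-2.6, -3.6, 4.2]
gripper_width: 0.174
```

```bash
python3 - <<'E'
from lidfit import *
plan(.514,-.107,.115,41.5)
im,d=cam('side','side7.png')
cv2.imwrite('pics/c7.png',cv2.resize(im[130:215,285:390,::-1],None,fx=7,fy=7,interpolation=2))
E
```

```text
t 11.85 tcp [ 0.5127 -0.1074  0.1156] jaw 56.87 F [-2.6 -3.6  4.2] M [-0.313  0.27   0.019] g 0.174 q [-0.23  0.32  1.83 -0.    0.99 -1.22]
  d mm [-0.9  1.   0.6] w [-0.0007  0.0015  0.2683] rows 1.8
```

View pics/c7.png

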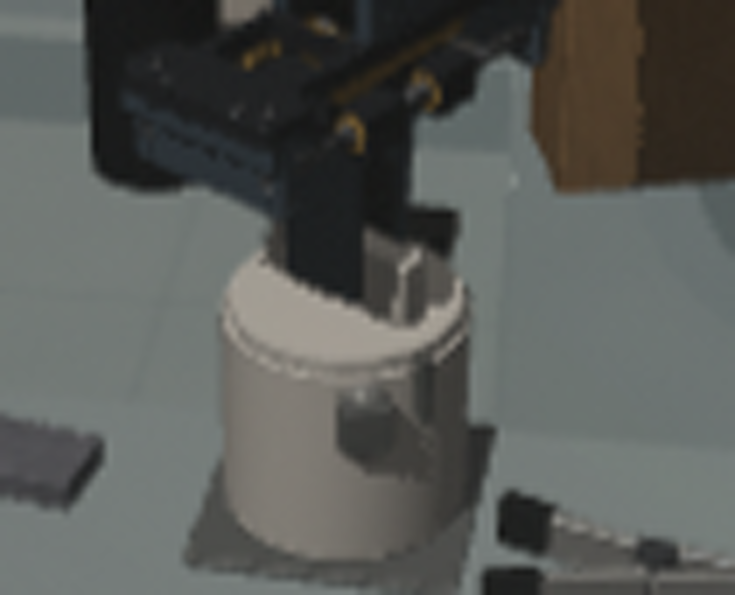

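The bar follows the fingers, with its end at crop (405,285) turning towards the rib at about (428,350). Finishing the turn.

Emit:
drive_tool:
  rows:
    - [[0,0,0],[0,0,0.06],0]
    - [[0,0,0],[0,0,0.12],0]
    - [[0,0,0],[0,0,0.18],0]
    - [[0,0,0],[0,0,0.23],0]
    - [[0,0,0],[0,0,0.265],0]

```text
time_s: 12.4
tcp_pos: [0.5125, -0.1073, 0.1156]
ee_rot: [0.0, 0.409, 0.912, -0.001]
ft_force: [-2.6, -2.4, 5.9]
gripper_width: 0.175
```

Emit:
drive_tool:
  rows:
    - [[0,0,0],[0,0,0],0]
    - [[0,0,0],[0,0,0],0]
    - [[0,0,0],[0,0,0],0]
    - [[0,0,0],[0,0,0],0]
    - [[0,0,0],[0,0,0],0]

```text
time_s: 12.9
tcp_pos: [0.5126, -0.1072, 0.1156]
ee_rot: [0.0, 0.409, 0.913, -0.001]
ft_force: [-3.1, -3.0, 6.5]
gripper_width: 0.171
```

```bash
python3 - <<'E'
from lidfit import *
np.set_printoptions(precision=4,suppress=True)
plan(.514,-.107,.115,41.5)
s=manip.read_state();t=s['tcp_pos']
im,d=cam('side','side8.png')
m,q,z=lidfit('side',im,d,t); print(m.sum(),'disc top z',z,'plane',tilt(q))
for r in (52,58): print([proj('side',[.5161+r/1e3*np.cos(a),-.1063+r/1e3*np.sin(a),.106]) for a in (np.radians(-48.5),np.radians(131.5))])
# bar top points
P=allpts('side',d); k=(abs(P[...,2]-.137)<.006)&(np.hypot(P[...,0]-.516,P[...,1]+.107)<.045)&(im.mean(-1)>60)
b=P[k][:,:2]; w,V=np.linalg.eigh(np.cov(b.T)); print(len(b),'bar',b.mean(0),np.degrees(np.arctan2(V[1,1],V[0,1])),np.sqrt(12*w))
for r in manip.pinpoint('side','pedal_pad')[:2]: print(r['uv'],r['confidence'])
for r in manip.pinpoint('side','lid')[:4]: print('lid',r['uv'],r['confidence'])
cv2.imwrite('pics/c8.png',cv2.resize(im[130:215,285:390,::-1],None,fx=7,fy=7,interpolation=2))
E
```

```text
t 12.9 tcp [ 0.5126 -0.1072  0.1156] jaw 41.75 F [-3.1 -3.   6.5] M [-0.317  0.278  0.066] g 0.171 q [-0.23  0.32  1.83 -0.    0.99 -0.96]
  d mm [-0.8  1.2  0.6] w [-0.0006  0.0011  0.0043] rows 0.0
328 disc top z 0.10675195313116992 plane [-0.0047 -0.0117  0.1067]
[array([323.5597, 163.657 ]), array([343.9105, 180.1791])]
[array([322.4583, 162.7628]), array([345.1623, 181.1955])]
48 bar [ 0.499  -0.0872] 119.42473742403499 [0.019 0.032]
[343.5, 161.3] 0.61
lid [397.9, 284.6] 0.98
lid [333.4, 179.8] 0.9
lid [323.0, 317.6] 0.55
```

View pics/c8.png

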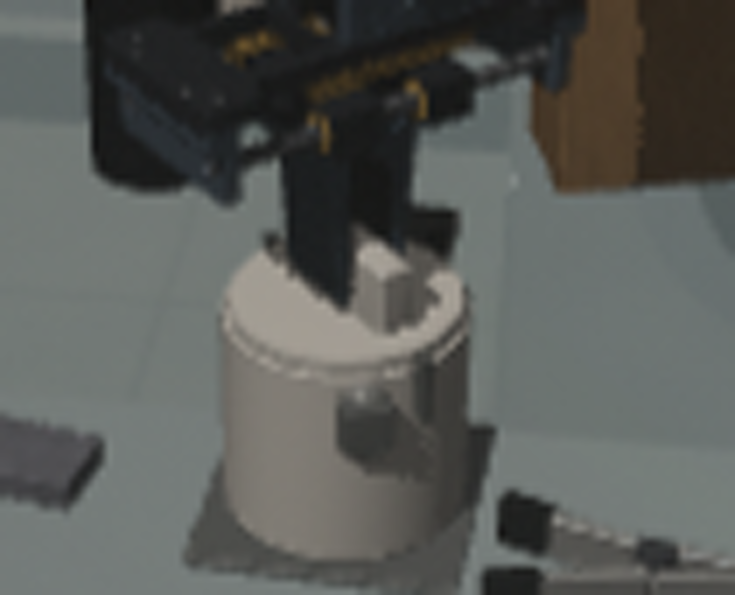

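View pics/side8.png

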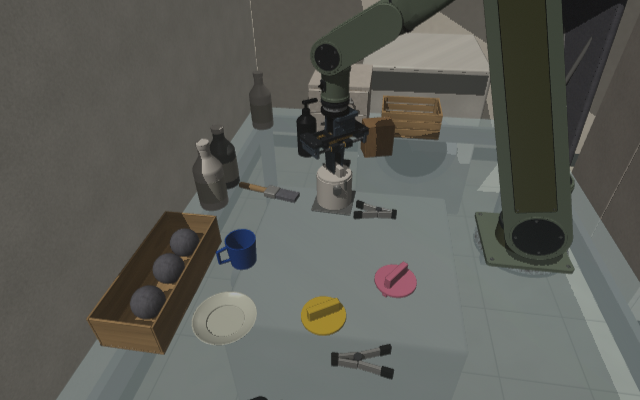

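```bash
python3 - <<'E'
from h import *
a=np.radians(131.5)
for r in(.036,): print('expected bar end top px',proj('side',[.5145+r*np.cos(a),-.1065+r*np.sin(a),.138]),'crop',(proj('side',[.5145+r*np.cos(a),-.1065+r*np.sin(a),.138])-[285,130]+.5)*7)
print(manip.read_state()['gripper_width'],manip.hand_in())
E
```

```text
expected bar end top px [341.42437419 167.92855086] crop [398.47061936 268.99985604]
the job is handed in; nothing more can be done
0.17444939360066528 None
```

I carried out every step and handed the job in at about 13 s of robot time; no verdict is reported.

- **Pedal:** I pressed it to its stop. The tool stopped moving down at about z = 0.041 m while the force rose from 10 N to 41 N, and I held it there for more than 0.3 s. The pictures then show it up again.
- **Lid:** I gripped the white lid by its bar and lowered it into the notches without touching. It seated with contact, with the disc top measured at 0.107 m against a nominal 0.108 m and almost no tilt.
- **Turn:** I turned it clockwise to halfway. The jaw direction reads 41.75° against a target of 41.5°, so the bar is about 45° clockwise of the notches. The grip is set to 35 N and the fingers stay closed on the bar. The bar's end is within about 2 pixels of where it should be and points at the rib.
- **Other things:** in the last full side picture the other things are where they started. I judged this by eye.

**Checks that disagreed or gave nothing:**
- The two cameras differed by about 3.5 mm in x, so I averaged them.
- My edge fit of the held lid was a few millimetres off.
- The depth fit of the bar angle in the last picture gave 119° against the expected 131.5°. It used only 48 partly hidden points, so I went by the jaw angle and the picture.
- I had no direct reading of the spring ring. The moment about the vertical was small and noisy, 0.07 N m against the expected 0.11.

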